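# Put the yellow bin in its tray and the tray back on its runners

## Robot

A 6-joint arm with a two-finger parallel gripper is mounted at the origin on the work surface. World frame = base frame: x ahead of the robot, y to its left, z up, the work surface at z = 0. Lengths are in mm, angles in degrees, forces in N, time in s.
With the tool pointing down it reaches from about 350 to 850 mm from the base axis. Payload 8.1 kg.
Tool frame: the origin (TCP) lies between the finger pads; the fingertips stand 11 mm ahead of it and the grasp point (between the pads) lies 8 mm behind it; z points along the fingers, y is the line along which they close (so a half turn about z gives the same grasp; the last joint's range is limited). The gripper opens to 85 mm and grips with 20 to 120 N. Pads are 22 mm wide; open, the fingers measure 114 mm over their backs; the gripper's body (76 mm by 85 mm) begins 54 mm behind the grasp point. The pads swing forward as they close: fully open they stand 13 mm farther back than shut.
Start: joints at [-71.7, 7.471, 85.268, -0, 87.261, -4.893], TCP at [236.321, -551.505, 242.292] pointing down, gripper open.
Joint ranges: [-169.43, 169.43], [-51.17, 129.36], [1.28, 143.12], [-76.62, 256.62], [0, 156.53], [-152.29, 152.29]. Speed limits (degrees/s): [136.94, 136.94, 159.86, 180, 180, 180].

## Interface

Orientations are given as [roll, pitch, yaw] about the fixed x, y, z axes, in that order (R = Rz(yaw) Ry(pitch) Rx(roll)).
In Python, from bench import r, snapshot, get_calibration gives the robot as it stands.
- The arm moves only by the tool step_arm, never from a script. Its argument "rows" is a list of rows, each a list of 2 entries, a list of its own where there are three numbers: the shift along the tool's x, y, z in mm, then the turn about the tool's z in degrees. In form: [[[tx, ty, tz], yaw], ...]. A call has 1 to 12 rows; each row is the pose to reach, as a shift and turn from the pose commanded when the call began, along the tool's axes at that moment; what a row does not reach only later rows make up. A row lasts 1/10 s, in which the tool goes at most 50 mm and 8.59 degrees, less where a joint would pass 70% of its speed; a pose out of reach is approached as far as the arm can. A call with a gripper value outside its range is refused whole. "fingers" is the opening, from 0 (shut) to 1 (fully open), set as the call begins (left out, the last holds). The fingers move at their own pace and stop on an object; "squeeze" is the grip in N (left out, the last holds). Time passes only in rows, so rows that repeat a pose let the fingers close. It gives the time, the measured TCP pose, the force, the opening and the grip force at its end, in the units of the state.
- r.sense(): the state, without advancing time (a new reading comes with each control period).
- snapshot(name): name is "scene" or "top" or "wrist"; returns the picture (384x512x3 uint8, blue, green, red); there is no depth.
- get_calibration(name): a dict with "fovy" (degrees; the focal length in pixels is half the picture's height over the tangent of half this angle, whatever the lens; pixels are square), "cx", "cy" (the principal point, pixels), "eye" and "orientation" of the camera in the world. Camera axes: x right, y up, looking along -z (the intrinsics and any distortion apply to the point x, -y, -z); pixel columns grow to the right and rows downward; lengths in mm; the calibration is good to about 2 mm. A picture is of the moment at which its call begins: read the wrist's pose just before it. get_calibration takes no time and is no camera call; for the wrist camera it gives the pose at the moment of the call.
- r.hand_in(): hands the job in; it is judged then, once.
The state is a dict: "time": time; "joint_pos": joint angles; "qd": joint speeds; "joint_efforts": joint torques, N m; "tool_pos": TCP position; "tcp_rot": TCP orientation; "ft_force": force on the tool from outside, world axes, zero at the start; "wrist_torque": the same for the moment, N m; "finger_gap": finger opening in mm; "grip_force": force on a finger pad.
Only numpy, scipy, OpenCV 4.12 (cv2) and the standard library are available. Lean on these libraries where they do the work, as an engineer would, in place of code of your own. Each camera call takes 0.05 s, during which the arm holds its last target. There are 200 camera calls.

## Task

Set the yellow bin of copper clips down into the empty front compartment of the loose tray while the tray stands on the bench, then slide the tray fully home against the back stop on the one free pair of runners in the rack's bay with the yellow header. Keep the bin and the tray roughly level throughout, and leave the three stored trays and the carton where they are.

Things in the scene. Friction and masses are not known exactly. Their poses are not given: they have to be found in the camera images.
- rack: fixed open rack of slotted steel uprights, 338 wide (y), 160 deep (x), 377 mm high, open at front (-x, to the robot), back and top. Origin: centre of its foot, 0 to 25 mm above the bench. Two bays, centred at y = -80 mm (yellow header strip) and +80 mm (blue), each with three runner pairs, ledges 45, 145, 245 mm above the origin; front of uprights x = -74 mm, headers 346 to 376 mm up at the front
- runners_low (a point): lowest runner pair of the yellow bay: where the middle of a tray's underside lies when fully home; axes as the rack, +x is the way in. Each runner is an angle: ledge 16 mm wide, x -78 to +78 mm; side legs 18 mm high, 135 mm apart, flared at the front. Back stop's face at x = +75 mm, 11 mm above the ledges. The runners above start 97 mm higher. No latch: 2 to 6 N slides the loaded tray
- runners_middle (a point): the same for the middle runner pair of the yellow bay
- runners_high (a point): the same for the highest runner pair of the yellow bay
- tray_mid (a point): centre of the loose aluminium tray, 12 mm above its underside. 150 (x) by 128 mm (y), rim 24 mm high, walls and floor 3 mm, 0.15 to 0.31 kg; black pull on the front (-x). Rear compartment full of steel strips to below the rim; the front one is empty, 65 (x) by 122 mm (y) inside. It starts on the bench, pull roughly towards the robot
- tray_pull (a point): point on the loose tray's pull to grasp: 99 mm in front (-x) of the tray's centre, 24 mm above its underside. The pull is a solid block 26 mm wide (y), 20 mm high (14 to 34 mm above the underside), standing out 36 mm from the front wall
- tray_cell (a point): middle of the floor of the tray's empty front compartment (39.5 mm in front of the tray's centre, 3 mm above its underside)
- bin_mid (a point): centre of the yellow insert bin of copper clips, 34 mm above its underside: 60 (x) by 117 (y) by 68 mm high, straight 3 mm sides, one short end cut low; lowest 6 mm is a foot 3 mm smaller all round. 0.1 to 0.21 kg. Fits the front compartment with 2.5 mm play each side, either way round, long side across the tray, and stands 47 mm above the rim
- stored_low_mid (a point): centre (12 mm above the underside) of a stored tray of the same size and shape, with its pull to the front; it lies fully home on a lowest runner pair, in either bay. Loose, 0.5 kg
- stored_middle_mid (a point): the same, a stored tray on a middle runner pair, in either bay
- stored_high_mid (a point): the same, a stored tray on a highest runner pair, in either bay. Two of the three stored trays are in the yellow bay, one in the blue bay
- carton_mid (a point): centre of a closed cardboard carton 140 by 100 by 85 mm, 0.7 kg, standing on the bench: a bystander
Not all that is in view belongs to the job. Leave any red or turquoise look-alike of the part that bears bin_mid alone.

How it is judged (in metres and radians):
On the way:
1. the yellow bin stands fully down in the tray's front compartment, let go, with the tray still on the bench (x of bin_mid in the frame of tray_cell between -0.006 and 0.006 m and y of bin_mid in the frame of tray_cell between -0.006 and 0.006 m and z of bin_mid in the frame of tray_cell between 0.029 and 0.039 m and angle between the x axis of bin_mid and the x axis of tray_mid, either way round below 0.12 rad and angle between the z axis of bin_mid and the z axis of tray_mid, either way round below 0.06 rad and contact force between the fingers and bin below 0.3 N and height (world z) of tray_mid below 0.018 m and angle between tray_mid's own z axis and vertical below 0.06 rad), for 0.2 s.
At the end, for the whole second after the job is handed in: Tray level on both ledges of the yellow bay's free pair (4 mm), within 6 mm of fully home, 7 mm of the bay's middle, 0.06 rad of square; bin still fully down in its compartment (6 mm); stored trays within 12 mm, carton within 20 mm of their starts; robot touching nothing (x of tray_mid in the frame of rack between -0.006 and 0.006 m and y of tray_mid in the frame of rack between -0.087 and -0.073 m and angle between the x axis of tray_mid and the x axis of rack, either way round below 0.06 rad and angle between tray_mid's own z axis and vertical below 0.03 rad and (z of tray_mid in the frame of runners_low between 0.008 and 0.016 m or z of tray_mid in the frame of runners_middle between 0.008 and 0.016 m or z of tray_mid in the frame of runners_high between 0.008 and 0.016 m) and x of bin_mid in the frame of tray_cell between -0.006 and 0.006 m and y of bin_mid in the frame of tray_cell between -0.006 and 0.006 m and z of bin_mid in the frame of tray_cell between 0.029 and 0.039 m and angle between the x axis of bin_mid and the x axis of tray_mid, either way round below 0.12 rad and angle between the z axis of bin_mid and the z axis of tray_mid, either way round below 0.06 rad and distance of each of stored_low_mid, stored_middle_mid, stored_high_mid from where it was at the start of the episode below 0.012 m and distance of carton_mid from where it was at the start of the episode below 0.02 m).
It fails at once if the loose tray is tipped by more than 25 degrees (angle between tray_mid's own z axis and vertical above 0.44 rad).
It fails at once if the yellow bin is tipped by more than 30 degrees (angle between bin_mid's own z axis and vertical above 0.52 rad).
It fails at once if a stored tray is pushed or pulled by more than 25 mm (distance of any of stored_low_mid, stored_middle_mid, stored_high_mid from where it was at the start of the episode above 0.025 m).
It fails at once if the carton is shifted by more than 40 mm (distance of carton_mid from where it was at the start of the episode above 0.04 m).
It also fails if it takes over 70 s, if anything falls off the work surface, if the arm or the gripper's body presses on something with over 40 N, if the wrist force passes 120 N, or if a joint passes its speed limit or range.

## Working session

There is one attempt and no reset: what is moved stays moved. The work goes in short steps, Python scripts to look and compute and a tool call to move; the robot and the scene stay as the last step left them, time stands still between calls to the robot, and variables do not carry over. Pictures are saved under pics/ and viewed, at most 10 in all, crops included, and the job is handed in when it is done.

Besides the shell and the picture viewer there is one more tool, called as name(argument=value, ...), one argument or row to a line, values as JSON. step_arm: Moves the arm, as the interface text tells. Its arguments: {"type":"object","properties":{"rows":{"type":"array"},"fingers":{"type":"number"},"squeeze":{"type":"number"}},"required":["rows"]}

```bash
mkdir -p pics; ls
python3 - <<'E'
from bench import r,snapshot,get_calibration
import cv2
for n in("scene","top"):
    im=snapshot(n);cv2.imwrite(f"pics/{n}0.png",im);c=get_calibration(n);print(n,c)
    cv2.imwrite(f"pics/{n}0x.png",cv2.resize(im,(800,600),interpolation=cv2.INTER_CUBIC))
c=get_calibration("wrist");print(c);s=r.sense();print(s["tool_pos"],s["tcp_rot"],s["finger_gap"])
E
```

```text
pics
scene {'fovy': 43.054994161229914, 'cx': 253.21469436602007, 'cy': 191.98699114473223, 'eye': array([1672.87118047, -813.26784352, 1422.55189263]), 'orientation': array([46.73380921, -0.41798956, 59.55573931])}
top {'fovy': 45.28472342189775, 'cx': 258.20826665396584, 'cy': 185.18992046591848, 'eye': array([ 440.17731196, -131.74071887, 1496.89244978]), 'orientation': array([  4.0174756 ,  -0.46295757, -89.14468422])}
{'fovy': 58.98193784476999, 'cx': 256.28099321299885, 'cy': 185.4287128127786, 'eye': array([ 303.51297621, -521.97281143,  371.70565618]), 'orientation': array([-16.69555167,   0.12590129, -66.76421755])}
[ 236.19563745 -551.03652948  241.35454448] [-1.79905747e+02 -8.47618692e-03  2.31943512e+01] 85.20536936111995
```

View pics/scene0x.png

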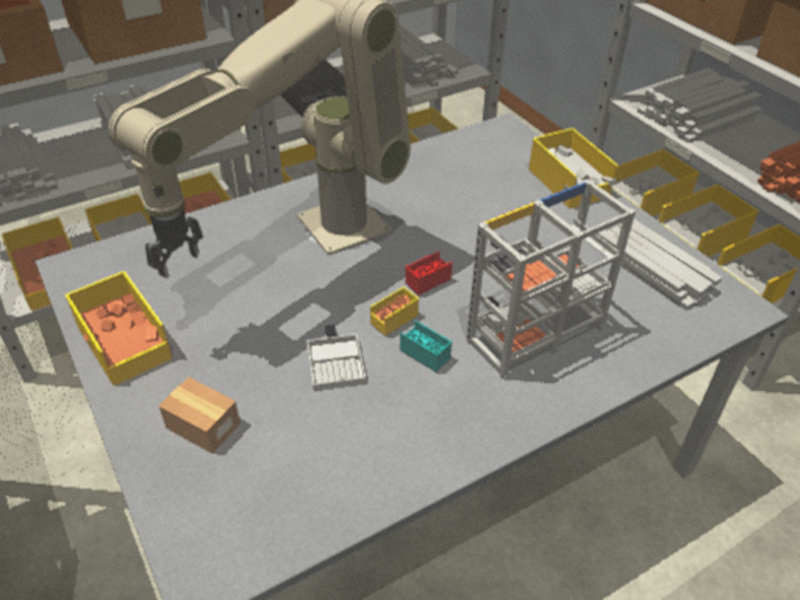

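View pics/top0x.png

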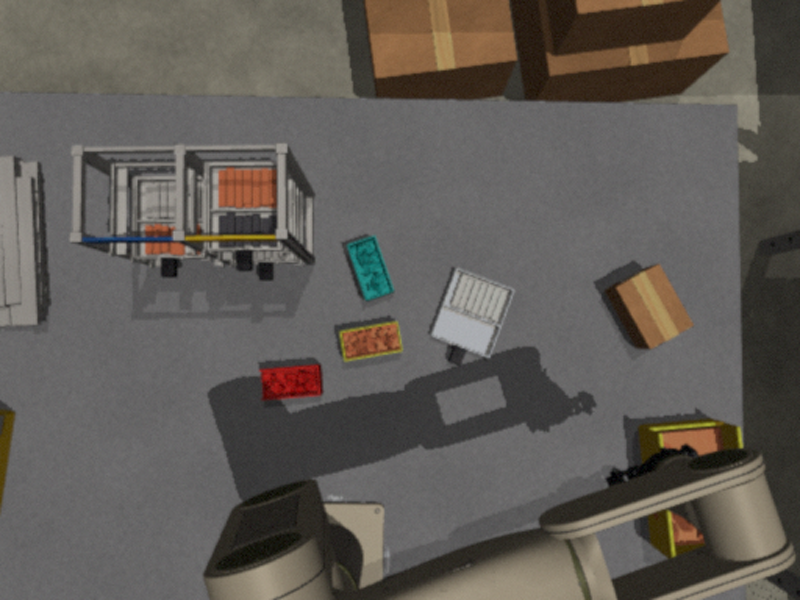

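The top view shows (x0.64 px) the loose tray near (472,312), yellow bin (371,341), rack at upper left, and carton at right. Next I'll look closer at the tray, bin and rack.

Run:
```python
import cv2,numpy as np
t=cv2.imread("pics/top0.png");s=cv2.imread("pics/scene0.png")
cv2.imwrite("pics/c1.png",cv2.resize(t[165:235,210:335],None,fx=6.4,fy=6.4,interpolation=cv2.INTER_CUBIC))
a=cv2.resize(s[110:245,295:415],None,fx=4,fy=4,interpolation=cv2.INTER_CUBIC)[:540]
b=cv2.resize(t[85:185,40:205],None,fx=4,fy=4,interpolation=cv2.INTER_CUBIC)
b=b[:, 320-320:320+0] if 0 else cv2.resize(t[85:185,120:205],None,fx=3.7,fy=3.7,interpolation=cv2.INTER_CUBIC)
o=np.zeros((540,800,3),np.uint8);o[:a.shape[0],:480]=a;o[:b.shape[0],484:484+b.shape[1]]=b[:,:316];cv2.imwrite("pics/c2.png",o)
```

```text
(no output)
```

View pics/c1.png

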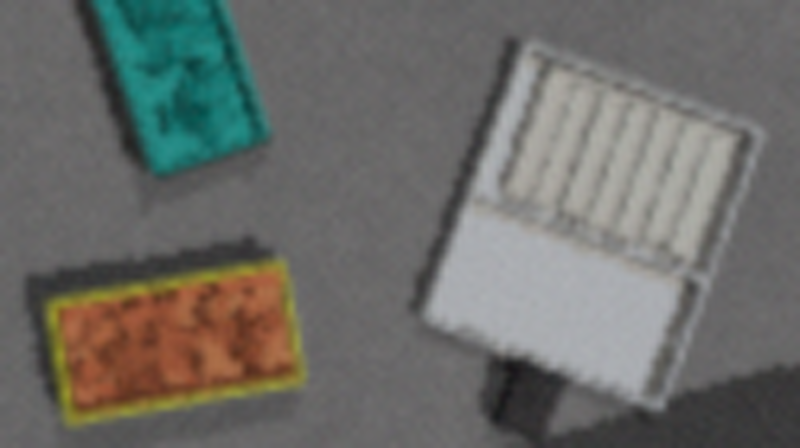

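View pics/c2.png

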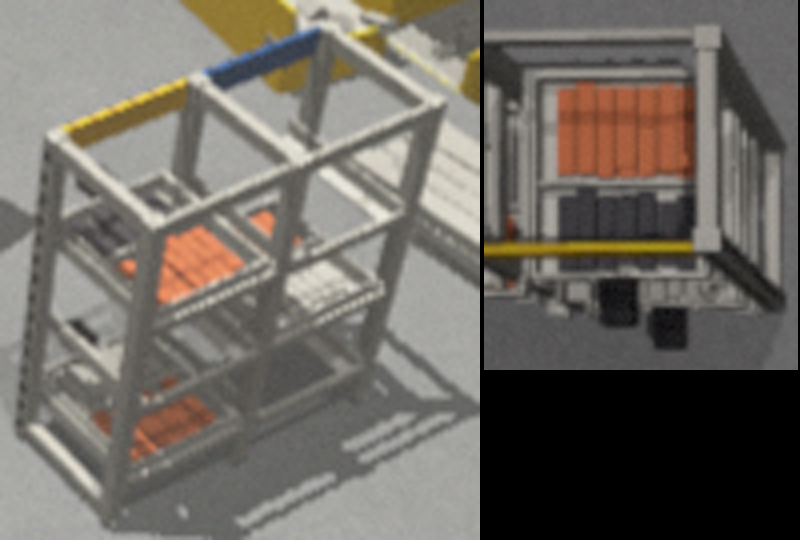

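c1 shows clear rim corners of tray and bin. c2 shows the yellow bay with trays high and low (orange strips), so the middle looks free. I'll fit poses with both cameras and check which levels are occupied by projection.

```bash
cat > h.py <<'E'
import numpy as np
from scipy.spatial.transform import Rotation as R
from scipy.optimize import least_squares
def cam(c):
    f=192/np.tan(np.radians(c["fovy"]/2));M=R.from_euler("xyz",c["orientation"],degrees=True).as_matrix()
    return f,c["cx"],c["cy"],np.array(c["eye"]),M
def proj(c,P):
    f,cx,cy,e,M=cam(c);q=(np.atleast_2d(P)-e)@M
    return np.c_[cx-f*q[:,0]/q[:,2],cy+f*q[:,1]/q[:,2]]
def back(c,uv,z):
    f,cx,cy,e,M=cam(c);uv=np.atleast_2d(uv);d=np.c_[(uv[:,0]-cx)/f,-(uv[:,1]-cy)/f,-np.ones(len(uv))]@M.T
    return e+d*((z-e[2])/d[:,2])[:,None]
def tf(p,L):
    a=np.radians(p[2]);L=np.atleast_2d(L);z=p[3] if len(p)>3 else 0
    return np.c_[p[0]+np.cos(a)*L[:,0]-np.sin(a)*L[:,1],p[1]+np.sin(a)*L[:,0]+np.cos(a)*L[:,1],L[:,2]+z]
def fit(obs,x0):
    s=least_squares(lambda p:np.concatenate([(proj(c,tf(p,L))-uv).ravel() for c,uv,L in obs]),x0)
    return s.x,np.sqrt(np.mean(s.fun**2)),s.fun
E
python3 - <<'E'
from h import *
from bench import get_calibration
T=get_calibration("top");S=get_calibration("scene")
c1=lambda a:np.array([210,165])+np.array(a)/6.4
box=lambda a,b,z:np.array([[a,b,z],[a,-b,z],[-a,-b,z],[-a,b,z]])
tr=c1([[525,40],[762,130],[660,408],[422,318]])
p,e,_=fit([(T,tr,box(75,64,24))],[500,-200,-20]);print("tray",p.round(1),e)
bn=c1([[50,300],[288,262],[305,383],[70,425]])
p,e,_=fit([(T,bn,box(30,58.5,68))],[450,-50,10]);print("bin",p.round(1),e);
w=back(T,bn,68);print(np.linalg.norm(np.diff(w,axis=0),axis=1));w=back(T,tr,24);print(np.linalg.norm(np.diff(w,axis=0),axis=1))
# rack
tp=np.array([[183.8,91.8],[183.8,152.6],[46.5,93],[46.5,154.5]]);
Lr=lambda x:np.array([[x,-169,377],[-x+4 if 0 else -x,-169,377],[x,169,377],[-x,169,377]])
sc=np.array([[295+150/4,110+225/4],[295+48/4,110+135/4],[295+445/4,110+100/4],[295+320/4,110+25/4]])
for x in(74,80):
    p,e,f=fit([(T,tp,Lr(x)),(S,sc,Lr(x))],[650,100,0,10]);print("rack",x,p.round(1),e,f.round(1))
for lev in(45,145,245):
  for y in(-80,80):
    u=proj(S,tf(p,[[75,y-64,lev+24],[75,y+64,lev+24],[-99,y,lev+24]]));print(lev,y,((u-[295,110])*4).round().tolist(),((proj(T,tf(p,[[-99,y,lev+34]]))-[120,85])*3.7+[484,0]).round())
E
```

```text
tray [ 498.7 -284.8  -19.8] 0.1943957658040346
bin [436.4 -80.4  10.3] 0.21050253527760046
[116.62834704  59.01934496 115.17990937]
[127.11702004 148.47910711 126.70892665]
rack 74 [666.7 213.5   1.9  -1. ] 0.9709616888773261 [ 0.3  0.6  0.7 -0.8  0.4  1.5 -0.5 -0.4  0.3  0.8 -1.   0.1 -0.1 -0.1
  2.7 -1.3]
rack 80 [666.6 213.9   1.8  -2.1] 1.3684789481806867 [ 0.3 -1.5  0.6  1.8  0.5 -0.8 -0.5  2.   1.4  2.  -2.  -0.6  1.1  1.1
  1.7 -1.8]
45 -80 [[133.0, 469.0], [237.0, 418.0], [75.0, 337.0]] [[670. 330.]]
45 80 [[262.0, 405.0], [359.0, 357.0], [197.0, 281.0]] [[478. 333.]]
145 -80 [[146.0, 395.0], [253.0, 343.0], [85.0, 263.0]] [[646. 318.]]
145 80 [[279.0, 331.0], [379.0, 283.0], [211.0, 208.0]] [[440. 321.]]
245 -80 [[159.0, 314.0], [270.0, 263.0], [95.0, 183.0]] [[619. 304.]]
245 80 [[297.0, 251.0], [400.0, 203.0], [225.0, 128.0]] [[396. 307.]]
```

Yellow bay pulls match high and low, so the middle pair is free. Tray, bin and rack fits match the known sizes. Next I move over the bin.

```bash
cat >> h.py <<'E'
def go(x,y,z,yaw,s=None):
    from bench import r
    s=s or r.sense();M=R.from_euler("xyz",s["tcp_rot"],degrees=True)
    d=M.inv().apply(np.array([x,y,z])-s["tool_pos"]);dy=(yaw-s["tcp_rot"][2]+180)%360-180
    print("t",round(s["time"],2),"tcp",np.round(s["tool_pos"],1),np.round(s["tcp_rot"],2),"-> shift",d.round(1),"turn",round(-dy,2),"dist",round(np.linalg.norm(d)))
E
python3 -c "
from h import *
go(436.4,-80.4,200,100.3)"
```

```text
t 0.1 tcp [ 236.2 -551.   241.4] [-1.7991e+02 -1.0000e-02  2.3190e+01] -> shift [ 369.4 -353.7   42. ] turn -77.11 dist 513
```

step_arm(
  rows=[
    [[60,-57,7],-8],
    [[120,-115,14],-16],
    [[180,-172,20],-24],
    [[240,-230,28],-32],
    [[300,-287,35],-40],
    [[340,-326,39],-48],
    [[360,-345,41],-56],
    [[369.4,-353.7,42],-64],
    [[369.4,-353.7,42],-72],
    [[369.4,-353.7,42],-77.1],
    [[369.4,-353.7,42],-77.1],
    [[369.4,-353.7,42],-77.1],
  ],
  fingers=1,
)

```text
time: 1.3
tool_pos: [436.7, -79.1, 199.7]
tcp_rot: [-179.9, -0.0, 100.5]
ft_force: [-0.7, -0.6, -0.8]
finger_gap: 85.2
grip_force: 0.0
```

Run:
```python
from h import *
from bench import r,snapshot,get_calibration
import cv2,pickle
c=get_calibration("wrist");im=snapshot("wrist");pickle.dump(c,open("w1.pkl","wb"))
cv2.imwrite("pics/w1.png",cv2.resize(im,(768,576)))
go(436.4,-80.4,37,100.3)
box=lambda a,b,z:np.array([[a,b,z],[a,-b,z],[-a,-b,z],[-a,b,z]])
print((proj(c,tf([436.4,-80.4,10.3],box(30,58.5,68)))*1.5).round())
```

```text
t 1.35 tcp [436.4 -80.5 199.9] [-179.94    0.    100.37] -> shift [1.000e-01 2.000e-01 1.629e+02] turn 0.07 dist 163
[[444. 160.]
 [436. 371.]
 [330. 371.]
 [324. 160.]]
```

View pics/w1.png

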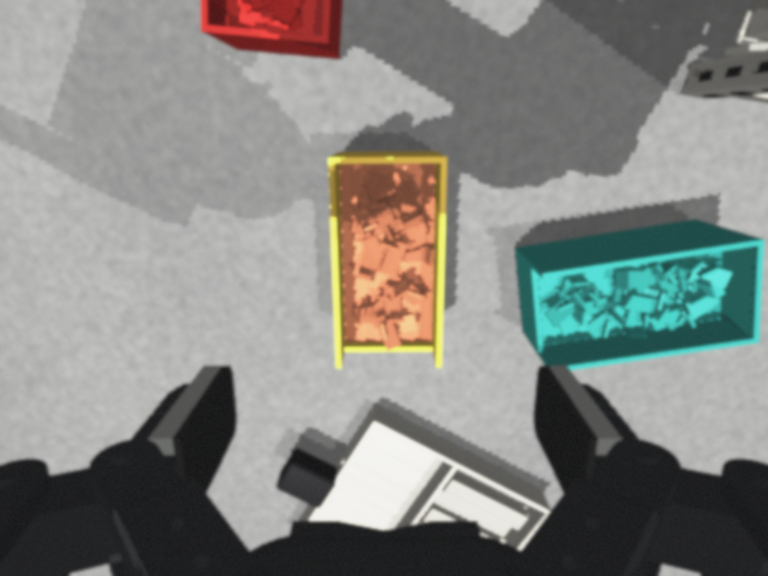

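Wrist view: the bin rim corners are at (328,157), (447,156), (441,367), (336,367), with the low end towards -y. The fingers straddle symmetrically. I'll refit the pose.

Run:
```python
from h import *
import pickle
c=pickle.load(open("w1.pkl","rb"))
uv=np.array([[447,156],[441,367],[336,367],[328,157]])/1.5
L=np.array([[30,58.5,68],[30,-58.5,68],[-30,-58.5,68],[-30,58.5,68]])
p,e,_=fit([(c,uv,L)],[436,-80,10]);print(p,e)
go(p[0],p[1],37,90+p[2])
go(p[0],p[1],100,90+p[2])
```

```text
[438.39566107 -78.08262585  10.86589522] 0.37355892449399697
t 1.35 tcp [436.4 -80.5 199.9] [-179.94    0.    100.37] -> shift [  2.    2.6 162.9] turn -0.5 dist 163
t 1.35 tcp [436.4 -80.5 199.9] [-179.94    0.    100.37] -> shift [ 2.   2.5 99.9] turn -0.5 dist 100
```

step_arm(
  rows=[
    [[2,2,40],-0.5],
    [[2,2,80],-0.5],
    [[2,2,115],-0.5],
    [[2,2,140],-0.5],
    [[2,2,155],-0.5],
    [[2,2,162.5],-0.5],
    [[2,2,162.5],-0.5],
  ],
)

```text
time: 2.05
tool_pos: [437.1, -79.6, 37.0]
tcp_rot: [-179.9, -0.0, 100.7]
ft_force: [0.3, -0.3, -0.6]
finger_gap: 85.1
grip_force: 0.0
```

step_arm(
  rows=[
    [[0,0,0],0],
    [[0,0,0],0],
    [[0,0,0],0],
    [[0,0,0],0],
    [[0,0,0],0],
    [[0,0,0],0],
  ],
  fingers=0,
  squeeze=35,
)

```text
time: 2.65
tool_pos: [439.4, -79.2, 39.2]
tcp_rot: [179.9, 0.1, 100.8]
ft_force: [-0.2, -1.1, 5.7]
finger_gap: 59.7
grip_force: 39.1
```

step_arm(
  rows=[
    [[0,0,-15],0],
    [[0,0,-50],0],
    [[0,0,-95],0],
    [[0,0,-130],0],
    [[0,0,-150],0],
    [[0,0,-150],0],
  ],
)

```text
time: 3.25
tool_pos: [440.4, -79.1, 191.7]
tcp_rot: [179.6, 0.2, 100.8]
ft_force: [0.2, -0.5, -2.2]
finger_gap: 59.8
grip_force: 38.6
```

Run:
```python
from h import *
a=np.radians(-19.8);o=np.array([498.7,-284.8]);R2=np.array([[np.cos(a),-np.sin(a)],[np.sin(a),np.cos(a)]])
c=o+R2@[-39.5,0];print(c)
go(c[0],c[1],187,70.2)
```

```text
[ 461.53520963 -271.41985215]
t 3.25 tcp [440.4 -79.1 191.7] [179.64   0.19 100.81] -> shift [-192.9  -15.3    5.3] turn 30.61 dist 194
```

```bash
python3 -c "
from h import *
go(417,-394,190,70.2)"
```

```text
t 3.25 tcp [440.4 -79.1 191.7] [179.64   0.19 100.81] -> shift [-304.9  -82.     2.2] turn 30.61 dist 316
```

step_arm(
  rows=[
    [[-20,-5,0],3],
    [[-55,-15,0],9],
    [[-95,-25,0],15],
    [[-140,-37,0],20],
    [[-185,-50,0],25],
    [[-230,-62,0],28],
    [[-265,-72,0],30.6],
    [[-290,-78,0],30.6],
    [[-302,-81,0],30.6],
    [[-305,-82,0],30.6],
    [[-305,-82,0],30.6],
    [[-305,-82,0],30.6],
  ],
)

```text
time: 4.45
tool_pos: [415.0, -392.2, 187.4]
tcp_rot: [-180.0, -0.0, 70.3]
ft_force: [0.6, 0.6, -1.7]
finger_gap: 59.8
grip_force: 38.6
```

Run:
```python
from h import *
from bench import r,snapshot,get_calibration
import cv2,pickle
s=r.sense();c=get_calibration("wrist");im=snapshot("wrist");pickle.dump((c,s),open("w2.pkl","wb"))
cv2.imwrite("pics/w2.png",cv2.resize(im,(800,600),interpolation=cv2.INTER_CUBIC));go(417,-394,190,70.2)
```

```text
t 4.5 tcp [ 415.1 -392.2  187.6] [-1.7998e+02 -3.0000e-02  7.0270e+01] -> shift [-1.   2.4 -2.4] turn 0.07 dist 4
```

View pics/w2.png

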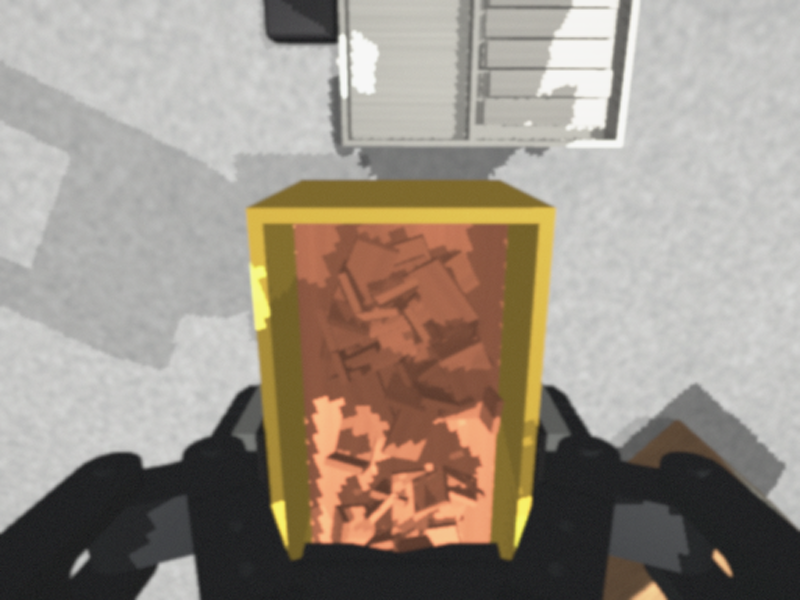

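Wrist view: bin rim corners at (247,208), (555,208), (512,560), (294,560). Tray near rim corners at (341,147) and (625,147), with side edges leaving at (338,0) and (641,0). I'll fit both in this one camera.

Run:
```python
from h import *
import pickle
c,s=pickle.load(open("w2.pkl","rb"));k=0.64
uv=np.array([[247,208],[555,208],[512,560],[294,560]])*k
# bin frame: +y = toward tool x (image up), +x = image right
L=np.array([[-30,58.5,0],[30,58.5,0],[30,-58.5,0],[-30,-58.5,0]])
b,e,f=fit([(c,uv,L)],[415,-392,-19,217]);print("bin",b.round(2),e,f.round(1))
b2,e2,_=fit([(c,uv,np.c_[L[:,:2],L[:,2]+217.3])],[415,-392,-19]);print("bin z217",b2.round(2),e2)
near=np.array([[341,147],[625,147]])*k; edge=np.array([[338,0],[641,0]])*k
w=back(c,np.r_[near,edge],24);print(w.round(1),np.linalg.norm(w[0]-w[1]))
def res(p):
    a=np.radians(p[2]);Ri=np.array([[np.cos(a),np.sin(a)],[-np.sin(a),np.cos(a)]])
    l=(w[:,:2]-p[:2])@Ri.T
    return [l[0,0]+75,l[0,1]+64,l[1,0]-75,l[1,1]+64,l[2,0]+75,l[3,0]-75]
q=least_squares(res,[498,-285,-20]);print("tray",q.x.round(2),q.fun.round(1))
t=q.x;cell=tf(t,[[-39.5,0,0]])[0,:2];print("cell",cell)
for bb in(b,b2):
    # bin offset in tool frame, then tcp goal
    a=np.radians(t[2]-bb[2]);d=s["tool_pos"][:2]-bb[:2];d=np.array([d[0]*np.cos(a)-d[1]*np.sin(a),d[0]*np.sin(a)+d[1]*np.cos(a)])
    g=cell+d;go(g[0],g[1],120,s["tcp_rot"][2]+t[2]-bb[2])
```

```text
bin [ 415.2  -392.34  -19.44  185.69] 12.900519187435853 [ 20.9  -7.9 -20.6  -8.6  -8.   10.1   7.7  10.5]
bin z217 [ 418.44 -383.05  -19.44] 31.927281252914792
[[ 406.8 -319.8   24. ]
 [ 549.8 -371.    24. ]
 [ 431.3 -253.6   24. ]
 [ 573.  -304.3   24. ]] 151.91707073530807
tray [ 499.94 -285.12  -19.72] [-1.  -0.   0.9  0.  -0.2  0.3]
cell [ 462.75973889 -271.78992282]
t 4.5 tcp [ 415.1 -392.2  187.6] [-1.7998e+02 -3.0000e-02  7.0270e+01] -> shift [129.5   4.   67.7] turn 0.29 dist 146
t 4.5 tcp [ 415.1 -392.2  187.6] [-1.7998e+02 -3.0000e-02  7.0270e+01] -> shift [119.7   4.   67.7] turn 0.28 dist 138
```

Run:
```python
from h import *
import pickle
c,s=pickle.load(open("w2.pkl","rb"));k=0.64
uv=np.array([[247,208],[555,208]])*k
t=[499.94,-285.12,-19.72];cell=tf(t,[[-39.5,0,0]])[0,:2]
L=np.array([[-30,58.5,0],[30,58.5,0]])
b,e,f=fit([(c,uv,L)],[415,-392,-19,217]);print("bin",b.round(2),e)
# bottom outer edge of far wall visible at v=181, z=6
print("far lower edge pred",(proj(c,tf(b,[[-30,58.5,-62],[30,58.5,-62],[-27,55.5,-68],[27,55.5,-68]]))/k).round())
a=np.radians(t[2]-b[2]);d=s["tool_pos"][:2]-b[:2];d=np.array([d[0]*np.cos(a)-d[1]*np.sin(a),d[0]*np.sin(a)+d[1]*np.cos(a)])
g=cell+d;print(d,g);go(g[0],g[1],120,s["tcp_rot"][2]+t[2]-b[2]);go(g[0],g[1],70,s["tcp_rot"][2]+t[2]-b[2])
```

```text
bin [ 415.17 -391.48  -19.69  214.22] 9.166419896071545e-12
far lower edge pred [[303. 180.]
 [499. 180.]
 [316. 188.]
 [485. 188.]]
[-0.16859702 -0.68573883] [ 462.58796663 -272.47749584]
t 4.5 tcp [ 415.1 -392.2  187.6] [-1.7998e+02 -3.0000e-02  7.0270e+01] -> shift [128.7   4.3  67.7] turn 0.04 dist 146
t 4.5 tcp [ 415.1 -392.2  187.6] [-1.7998e+02 -3.0000e-02  7.0270e+01] -> shift [128.7   4.3 117.7] turn 0.04 dist 174
```

step_arm(
  rows=[
    [[15,0,0],0],
    [[45,1,10],0],
    [[80,2,25],0],
    [[110,3,45],0],
    [[124,4,70],0],
    [[128,4,95],0],
    [[128,4,110],0],
    [[128,4,115],0],
    [[128,4,115],0],
    [[128,4,115],0],
  ],
)

```text
time: 5.5
tool_pos: [462.5, -275.3, 74.1]
tcp_rot: [179.9, 0.0, 70.2]
ft_force: [-0.2, -0.7, -0.7]
finger_gap: 59.6
grip_force: 38.6
```

Run:
```python
from h import *
from bench import r,snapshot,get_calibration
import cv2,pickle
s=r.sense();c=get_calibration("wrist");im=snapshot("wrist");pickle.dump((c,s),open("w3.pkl","wb"))
cv2.imwrite("pics/w3.png",cv2.resize(im,(800,600),interpolation=cv2.INTER_CUBIC));go(462.6,-272.5,72,70.3)
```

```text
t 5.55 tcp [ 462.7 -275.5   74.3] [1.7987e+02 4.0000e-02 7.0160e+01] -> shift [ 2.8 -1.1  2.3] turn -0.14 dist 4
```

View pics/w3.png

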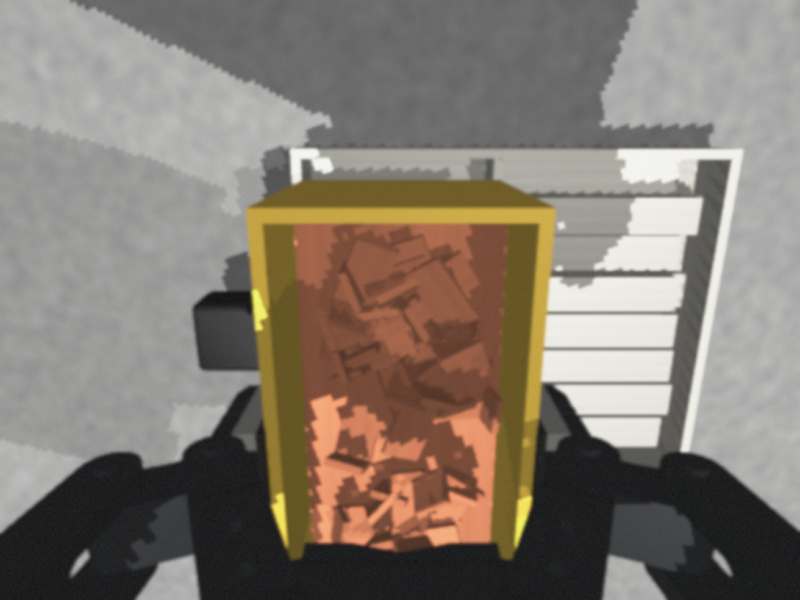

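Tray far rim corners are at (290,150) and (743,150), the right edge goes to (690,448), and the bin far edge is unchanged. I'll compute the bin-in-cell offset.

Run:
```python
from h import *
import pickle
c,s=pickle.load(open("w3.pkl","rb"));k=0.64
b,e,f=fit([(c,np.array([[247,208],[555,208]])*k,np.array([[-30,58.5,0],[30,58.5,0]]))],[462,-275,-19,100]);print("bin",b.round(2))
uv=np.array([[290,150],[743,150],[690,448]])*k
for z in (24,):
    w=back(c,uv,z);print(np.linalg.norm(w[0]-w[1]))
t,e,f=fit([(c,uv[:2],np.array([[-75,64,24],[75,64,24]]))],[499,-285,-19.7,0]);print("tray free z",t.round(2))
def res(p):
    a=np.radians(p[2]);Ri=np.array([[np.cos(a),np.sin(a)],[-np.sin(a),np.cos(a)]]);l=(w[:,:2]-p[:2])@Ri.T
    return [l[0,0]+75,l[0,1]-64,l[1,0]-75,l[1,1]-64,l[2,0]-75]
q=least_squares(res,[498,-285,-20]);print("tray z24",q.x.round(2),q.fun.round(1))
for T in(t[:3],q.x):
    cell=tf(T,[[-39.5,0,0]])[0,:2];a=np.radians(T[2]);d=b[:2]-cell
    print("bin in cell",d[0]*np.cos(a)+d[1]*np.sin(a),-d[0]*np.sin(a)+d[1]*np.cos(a),"yaw",b[2]-T[2])
```

```text
bin [ 462.65 -274.52  -19.81  100.88]
149.20232852736888
tray free z [ 499.8  -284.96  -19.8    -0.96]
tray z24 [ 499.55 -284.83  -19.83] [ 0.4 -0.  -0.4  0.  -0.1]
bin in cell 1.0069836106566334 -2.7646600467204374 yaw -0.010597860765148681
bin in cell 1.2880632338669533 -2.8222825623268846 yaw 0.026188280906318084
```

step_arm(
  rows=[
    [[2.8,-1.1,0],0],
    [[2.8,-1.1,3],0],
    [[2.8,-1.1,7],0],
    [[2.8,-1.1,11],0],
    [[2.8,-1.1,15],0],
    [[2.8,-1.1,19],0],
    [[2.8,-1.1,22],0],
    [[2.8,-1.1,22],0],
  ],
)

```text
time: 6.35
tool_pos: [461.4, -271.2, 50.1]
tcp_rot: [-179.9, -0.0, 70.2]
ft_force: [-0.0, 0.2, -1.9]
finger_gap: 59.6
grip_force: 38.6
```

step_arm(
  rows=[
    [[0,0,2],0],
    [[0,0,4],0],
    [[0,0,5.5],0],
    [[0,0,7],0],
    [[0,0,7],0],
  ],
)

```text
time: 6.85
tool_pos: [461.7, -271.4, 43.5]
tcp_rot: [-180.0, -0.0, 70.2]
ft_force: [0.6, -0.3, -1.9]
finger_gap: 59.6
grip_force: 38.6
```

step_arm(
  rows=[
    [[0,0,1],0],
    [[0,0,2],0],
    [[0,0,3],0],
    [[0,0,3],0],
  ],
)

```text
time: 7.25
tool_pos: [462.0, -271.5, 42.3]
tcp_rot: [-180.0, 0.0, 70.2]
ft_force: [-7.1, 5.4, 12.7]
finger_gap: 59.9
grip_force: 40.2
```

step_arm(
  rows=[
    [[0,0,1],0],
    [[0,0,0],0],
    [[0,0,0],0],
    [[0,0,0],0],
    [[0,0,-3],0],
    [[0,0,-30],0],
    [[0,0,-80],0],
    [[0,0,-120],0],
    [[0,0,-130],0],
    [[0,0,-130],0],
  ],
  fingers=1,
)

```text
time: 8.25
tool_pos: [463.2, -272.5, 173.6]
tcp_rot: [179.7, 0.1, 70.2]
ft_force: [0.9, -0.1, -0.7]
finger_gap: 85.4
grip_force: 0.0
```

Run:
```python
from h import *
# view pose: tool turned to tray yaw, behind the pull (camera looks along tool +x)
t=[499.6,-284.9,-19.8];g=tf(t,[[-180,0,0]])[0];print(g)
go(g[0],g[1],180,t[2]); g=tf(t,[[-99,0,0]])[0];print("pull",g)
```

```text
[ 330.24146159 -223.92717436    0.        ]
t 8.25 tcp [ 463.2 -272.5  173.6] [1.7972e+02 8.0000e-02 7.0190e+01] -> shift [   0.6 -141.5   -7.1] turn 89.99 dist 142
pull [ 406.45280387 -251.3649459     0.        ]
```

step_arm(
  rows=[
    [[0,-14,-2],8.2],
    [[0,-28,-4],16.4],
    [[0,-42,-7],24.6],
    [[0,-56,-7],32.8],
    [[0,-70,-7],41],
    [[0,-84,-7],49.2],
    [[0,-98,-7],57.4],
    [[0,-112,-7],65.6],
    [[0,-126,-7],73.8],
    [[0,-136,-7],82],
    [[0.6,-141.5,-7],90],
    [[0.6,-141.5,-7],90],
  ],
)

```text
time: 9.45
tool_pos: [327.6, -222.0, 175.6]
tcp_rot: [-179.9, 0.2, -20.0]
ft_force: [0.7, 0.2, 0.3]
finger_gap: 85.4
grip_force: 0.0
```

Run:
```python
from h import *
from bench import r,snapshot,get_calibration
import cv2,pickle
s=r.sense();c=get_calibration("wrist");im=snapshot("wrist");pickle.dump((c,s),open("w4.pkl","wb"))
cv2.imwrite("pics/w4.png",cv2.resize(im,(800,600),interpolation=cv2.INTER_CUBIC));go(330.2,-223.9,180,-19.8)
t=[499.6,-284.9,-19.8]
L=[[-75,64,24],[-75,-64,24],[75,-64,24],[75,64,24],[-111,13,34],[-111,-13,34],[-69.5,58.5,71],[-69.5,-58.5,71],[-9.5,-58.5,71],[-9.5,58.5,71]]
print((proj(c,tf(t,L))/.64).round().tolist())
```

```text
t 9.5 tcp [ 328.1 -222.3  176. ] [-1.7994e+02  1.4000e-01 -1.9650e+01] -> shift [ 2.5  0.8 -4. ] turn 0.15 dist 5
[[272.0, 55.0], [534.0, 54.0], [560.0, -347.0], [246.0, -345.0], [377.0, 131.0], [430.0, 131.0], [258.0, 24.0], [549.0, 23.0], [562.0, -156.0], [245.0, -155.0]]
```

View pics/w4.png

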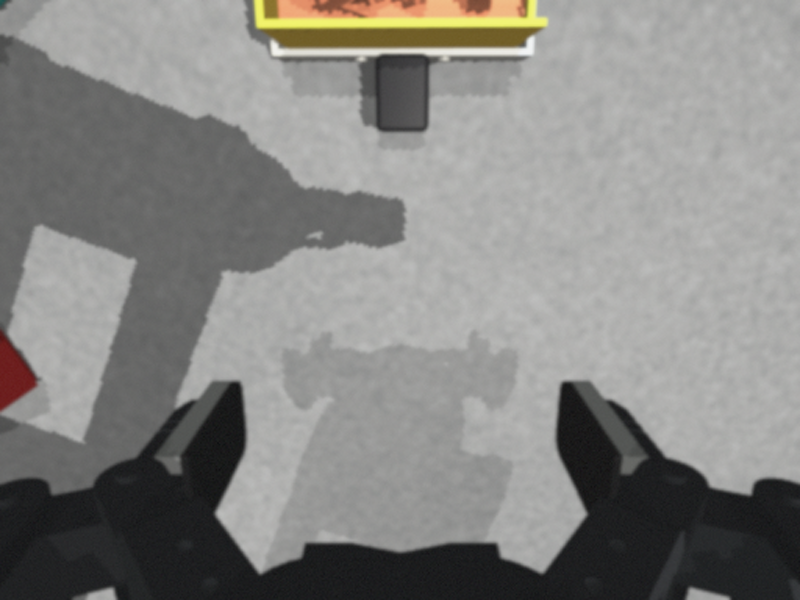

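The projection of my estimate matches the picture within 2 px: tray front edge at v≈55, pull (377..428,130), bin level and seated. I'll grasp the pull.

Run:
```python
from h import *
t=[499.6,-284.9,-19.8];g=tf(t,[[-102,0,0]])[0]
go(g[0],g[1],18,t[2])
```

```text
t 9.5 tcp [ 328.1 -222.3  176. ] [-1.7994e+02  1.4000e-01 -1.9650e+01] -> shift [ 81.    1.1 157.8] turn 0.15 dist 177
```

step_arm(
  rows=[
    [[20,0,10],0],
    [[50,1,40],0],
    [[75,1,80],0],
    [[80,1,115],0],
    [[80,1,140],0],
    [[80,1,152],0],
    [[80,1,157],0],
    [[80,1,157],0],
  ],
)

```text
time: 10.3
tool_pos: [403.7, -250.9, 20.7]
tcp_rot: [-180.0, 0.0, -19.7]
ft_force: [0.6, 0.2, 0.4]
finger_gap: 85.3
grip_force: 0.0
```

Run:
```python
from h import *
t=[499.6,-284.9,-19.8];g=tf(t,[[-102,0,0]])[0]
go(g[0],g[1],18,t[2])
```

```text
t 10.3 tcp [ 403.7 -250.9   20.7] [-1.7999e+02  3.0000e-02 -1.9730e+01] -> shift [-0.3 -0.5  2.7] turn 0.07 dist 3
```

step_arm(
  rows=[
    [[0,0,2.5],0],
    [[0,0,2.5],0],
    [[0,0,2.5],0],
    [[0,0,2.5],0],
    [[0,0,2.5],0],
    [[0,0,2.5],0],
    [[0,0,2.5],0],
    [[0,0,2.5],0],
  ],
  fingers=0,
  squeeze=115,
)

```text
time: 11.1
tool_pos: [404.3, -251.3, 19.4]
tcp_rot: [180.0, -0.1, -19.8]
ft_force: [-2.0, 1.9, 8.0]
finger_gap: 24.3
grip_force: 113.8
```

step_arm(
  rows=[
    [[0,0,0],0],
    [[0,0,-3],0],
    [[0,0,-10],0],
    [[0,0,-25],0],
    [[0,0,-45],0],
    [[0,0,-65],0],
    [[0,0,-80],0],
    [[0,0,-80],0],
  ],
)

```text
time: 11.9
tool_pos: [404.9, -251.9, 100.7]
tcp_rot: [179.9, -0.2, -19.8]
ft_force: [0.9, -0.2, -4.5]
finger_gap: 24.0
grip_force: 113.2
```

Run:
```python
from h import *
from bench import r,snapshot,get_calibration
import cv2,pickle
s=r.sense();c=get_calibration("wrist");im=snapshot("wrist");pickle.dump((c,s),open("w5.pkl","wb"))
sc=snapshot("scene")
a=cv2.resize(im,(512,384));b=cv2.resize(sc[170:290,160:260],None,fx=2.8,fy=3.2,interpolation=cv2.INTER_CUBIC)
o=np.zeros((384,800,3),np.uint8);o[:,:512]=a;o[:b.shape[0],515:515+b.shape[1]]=b[:,:285]
cv2.imwrite("pics/w5.png",o);cv2.imwrite("pics/sc5.png",sc)
print(s["tool_pos"],s["tcp_rot"],s["ft_force"],s["wrist_torque"])
# assume tray rigid: predicted
y=s["tcp_rot"][2];L=np.array([[-69.5,58.5,71],[-69.5,-58.5,71],[-9.5,-58.5,71],[-9.5,58.5,71],[75,64,24],[75,-64,24]])
o=tf([0,0,y],[[102,0,0]])[0]+s["tool_pos"];z=s["tool_pos"][2]-18
print(proj(c,tf([o[0],o[1],y,z],L)).round().tolist())
```

```text
[ 404.91084208 -251.91370559  100.66476568] [179.92771101  -0.20157047 -19.80448804] [ 0.87881806 -0.18901346 -4.47027797] [ 1.03399720e-01  2.44858745e-01 -3.76557805e-05]
[[26.0, 250.0], [489.0, 250.0], [548.0, -18.0], [-30.0, -18.0], [16.0, -328.0], [500.0, -327.0]]
```

View pics/w5.png

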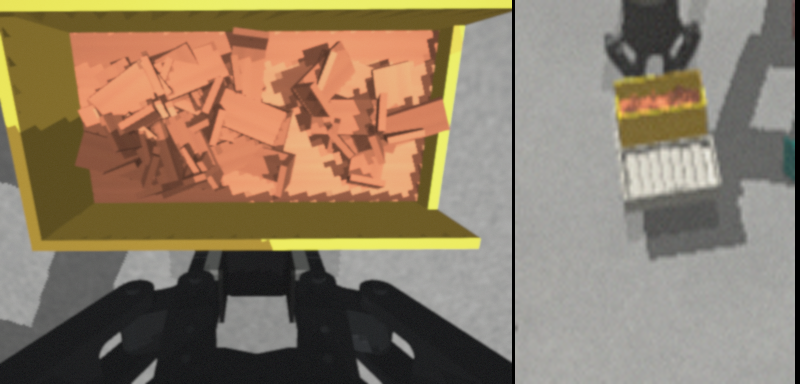

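Run:
```python
from h import *
import pickle
c,s=pickle.load(open("w5.pkl","rb"));y=s["tcp_rot"][2];P=s["tool_pos"]
L=np.array([[-69.5,58.5,71],[-69.5,-58.5,71],[-12.5,0,71]],float)
def pts(p,L):
    l=L-[-102,0,26];l=R.from_euler("y",p[0],degrees=True).apply(l)   # +pitch = rear droops
    l=l+[p[2],p[3],8+p[1]];return P+R.from_euler("z",y,degrees=True).apply(l)
uv=np.array([[33,250],[480,248]])
def res(p):
    q=proj(c,pts(p,L));return np.r_[(q[:2]-uv).ravel(),q[2,1]-10,p[1:]*0.5]
q=least_squares(res,[0,0,0,0.]);print(q.x,q.fun.round(1))
# scene check: rear rim corners
from bench import get_calibration
S=get_calibration("scene");L2=[[75,64,24],[75,-64,24],[75,64,0],[75,-64,0],[-9.5,58.5,71],[-9.5,-58.5,71]]
for p in (q.x,[0,0,0,0]):print(((proj(S,pts(p,np.array(L2,float)))-[160,170])*[2.8,3.2]+[515,0]).round().tolist())
```

```text
[ 1.8112719  -1.79523945 -2.56258634  0.35837661] [ 0.  -1.   0.   1.1 -0.2 -0.9 -1.3  0.2]
[[721.0, 182.0], [624.0, 197.0], [721.0, 195.0], [625.0, 210.0], [706.0, 102.0], [619.0, 114.0]]
[[721.0, 179.0], [623.0, 194.0], [721.0, 193.0], [624.0, 208.0], [706.0, 100.0], [618.0, 112.0]]
```

The tray is held with about 2° droop and the bin is seated: near rim at v≈249. The bin hides the rack from the wrist camera, so I set the tray back down, look at the rack front, then return.

step_arm(
  rows=[
    [[0,0,15],0],
    [[0,0,40],0],
    [[0,0,60],0],
    [[0,0,70],0],
    [[0,0,76],0],
    [[0,0,79],0],
    [[0,0,80],0],
    [[0,0,80],0],
  ],
)

```text
time: 12.8
tool_pos: [404.4, -251.4, 19.5]
tcp_rot: [180.0, -0.1, -19.8]
ft_force: [-1.1, 1.3, -2.0]
finger_gap: 23.9
grip_force: 113.4
```

step_arm(
  rows=[
    [[0,0,0],0],
    [[0,0,0],0],
    [[0,0,0],0],
    [[-3,0,-30],0],
    [[-3,0,-75],0],
    [[-3,0,-120],0],
    [[-3,0,-160],0],
    [[-3,0,-180],0],
    [[-3,0,-180],0],
  ],
  fingers=1,
)

```text
time: 13.7
tool_pos: [403.1, -251.6, 203.0]
tcp_rot: [179.9, -0.5, -19.8]
ft_force: [-0.3, 0.5, 1.4]
finger_gap: 85.3
grip_force: 0.0
```

```bash
python3 -c "
from h import *
go(470,134,205,1.9)"
```

```text
t 13.7 tcp [ 403.1 -251.6  203. ] [179.85  -0.45 -19.8 ] -> shift [ -67.7 -385.5   -3.5] turn -21.7 dist 391
```

step_arm(
  rows=[
    [[-7,-40,0],-2],
    [[-15,-85,0],-5],
    [[-23,-133,0],-8],
    [[-31,-181,0],-11],
    [[-39,-229,0],-14],
    [[-47,-277,0],-17],
    [[-56,-322,0],-19],
    [[-63,-360,-2],-21],
    [[-67,-380,-3],-21.7],
    [[-67.7,-385.5,-3],-21.7],
    [[-67.7,-385.5,-3],-21.7],
    [[-67.7,-385.5,-3],-21.7],
  ],
)

```text
time: 14.9
tool_pos: [467.6, 134.8, 200.5]
tcp_rot: [180.0, 0.1, 1.9]
ft_force: [-0.2, -0.2, 0.6]
finger_gap: 85.2
grip_force: 0.0
```

Run:
```python
from h import *
from bench import r,snapshot,get_calibration
import cv2,pickle
s=r.sense();c=get_calibration("wrist");im=snapshot("wrist");pickle.dump((c,s),open("w6.pkl","wb"))
cv2.imwrite("pics/w6r.png",im);cv2.imwrite("pics/w6.png",cv2.resize(im[:330],(800,516),interpolation=cv2.INTER_CUBIC))
print(s["tool_pos"],s["tcp_rot"])
p=[666.7,213.5,1.9,0];L=[[-111,-67,79],[-111,-93,79],[-75,-67,79],[-75,-93,79],[-111,-67,279],[-111,-93,279],[-78,-147.5,163],[-78,-12.5,163],[-78,-147.5,145],[-78,-12.5,145],[-74,-80,346]]
print((proj(c,tf(p,L))/.64).round().tolist())
```

```text
[467.55734233 134.75344605 200.54579937] [1.79965016e+02 6.79855275e-02 1.85268571e+00]
[[390.0, 89.0], [448.0, 89.0], [389.0, -1.0], [451.0, -1.0], [345.0, -84.0], [654.0, -84.0], [676.0, -61.0], [186.0, -61.0], [647.0, -41.0], [208.0, -41.0], [254.0, 1127.0]]
```

View pics/w6.png

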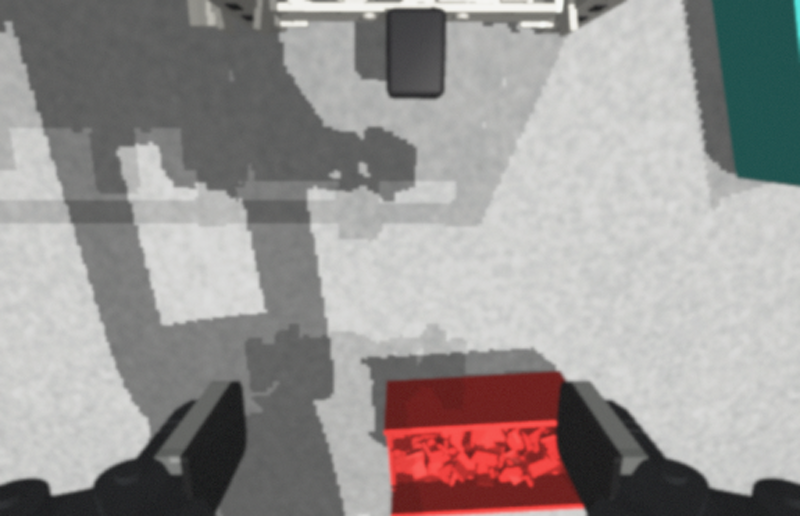

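The wrist view shows the low tray's pull, top face corners (388,95), (443,95), (390,9), (446,9), against predicted front (390,89), (448,89). The front is parallel to the image, so yaw ≈1.9° is right and the bay centre sits about 1 mm further +y. I'll refine that and get the lateral numbers.

Run:
```python
from h import *
import pickle,cv2
c,s=pickle.load(open("w6.pkl","rb"));k=.64
uv=np.array([[388,95],[443,95],[390,9],[446,9]])*k
for z in(79,75,84):
    w=back(c,uv,z);print(z,w.round(1).tolist(),np.linalg.norm(w[0]-w[1]),np.linalg.norm(w[0]-w[2]))
g=cv2.cvtColor(cv2.imread("pics/w6r.png"),cv2.COLOR_BGR2GRAY)
m=(g[:66,235:300]<75).astype(np.uint8);n,l,st,ce=cv2.connectedComponentsWithStats(m);print(st.tolist(),ce.tolist())
for col in(185,195,205,215,230,300,320,330,340,350):print(col,g[0:24,col].tolist())
p=[666.7,213.5,1.9,0];print(proj(c,tf(p,[[-75,-16,69],[-75,-144,69],[-75,-16,45],[-75,-144,45],[-78,-12.5,45],[-78,-147.5,45]])).round(1).tolist())
# header bearings from the top view
t=cv2.imread("pics/top0.png");h=cv2.cvtColor(t,cv2.COLOR_BGR2HSV)
for nm,lo,hi in(("Y",(18,140,90),(35,255,255)),("B",(100,120,50),(130,255,255))):
    mm=cv2.inRange(h[140:165,40:200],lo,hi);v,u=np.nonzero(mm);print(nm,u.min()+40,u.max()+40,np.polyfit(u+40,v+140,1),len(u))
from bench import get_calibration
T=get_calibration("top");print(proj(T,tf(p,[[-74,-160,376],[-74,0,376],[-74,160,376]])).round(1).tolist())
```

```text
79 [[555.6, 143.7, 79.0], [556.4, 119.1, 79.0], [590.2, 143.7, 79.0], [591.0, 119.8, 79.0]] 24.557830055472543 34.60497269008665
75 [[555.8, 143.8, 75.0], [556.6, 118.8, 75.0], [591.0, 143.8, 75.0], [591.8, 119.5, 75.0]] 24.94784818703932 35.1545557257629
84 [[555.3, 143.5, 84.0], [556.1, 119.5, 84.0], [589.2, 143.6, 84.0], [590.0, 120.1, 84.0]] 24.07030739101406 33.91799389549134
[[0, 0, 65, 66, 2940], [12, 6, 38, 56, 1346], [41, 25, 2, 3, 3], [38, 30, 1, 1, 1]] [[34.081972789115646, 34.80136054421769], [27.427191679049034, 27.48959881129272], [41.333333333333336, 26.0], [38.0, 30.0]]
185 [231, 228, 228, 237, 241, 237, 218, 164, 128, 122, 120, 122, 132, 177, 225, 233, 218, 184, 170, 173, 174, 175, 177, 179]
195 [219, 236, 241, 242, 241, 240, 227, 176, 129, 120, 119, 124, 145, 194, 231, 235, 217, 178, 165, 171, 172, 172, 173, 174]
205 [125, 180, 231, 241, 242, 241, 229, 174, 126, 120, 120, 121, 128, 147, 165, 175, 176, 177, 178, 180, 180, 182, 183, 182]
215 [151, 188, 232, 241, 242, 241, 228, 172, 121, 116, 118, 120, 123, 138, 162, 173, 174, 173, 172, 172, 175, 175, 176, 176]
230 [23
[... 265 characters left out ...]
43, 236, 193, 136, 120, 119, 120, 119, 120, 136, 168, 180, 181, 180, 176, 176, 175, 175, 175]
330 [200, 194, 225, 241, 243, 243, 236, 194, 140, 122, 119, 120, 120, 117, 114, 118, 129, 134, 128, 117, 132, 162, 177, 182]
340 [229, 227, 231, 241, 243, 243, 235, 194, 141, 121, 118, 119, 129, 170, 221, 237, 229, 183, 152, 168, 178, 181, 183, 183]
350 [108, 147, 208, 238, 243, 242, 235, 194, 140, 121, 118, 120, 132, 174, 223, 238, 233, 185, 128, 112, 123, 149, 168, 176]
[[176.0, 2.8], [360.6, 2.8], [183.1, 10.0], [351.3, 10.0], [178.8, 14.3], [355.6, 14.3]]
Y 118 175 [-2.20594595e-02  1.54629237e+02] 181
B 53 109 [-1.15758777e-02  1.53668964e+02] 145
[[180.9, 151.8], [115.4, 152.9], [49.7, 154.0]]
```

Run:
```python
from h import *
import pickle,cv2
c,s=pickle.load(open("w6.pkl","rb"))
g=cv2.cvtColor(cv2.imread("pics/w6r.png"),cv2.COLOR_BGR2GRAY)
print(g[15,168:212].tolist());print(g[15,325:375].tolist())
p=[664.5,214.6,1.85,0];print(proj(c,tf(p,[[-78,-y,45] for y in(12.5,28.5,131.5,147.5)])).round(1).tolist())
# staging poses: TCP with tray held (tray centre 101 ahead), bay centre at home
b=tf(p,[[0,-80,0]])[0];print("home centre",b.round(1))
for d in(-190,-60):
    q=tf([b[0],b[1],1.85],[[d-101,0,0]])[0];print(d,q.round(1))
t=[499.6,-284.9,-19.8];q=tf(t,[[-102,0,0]])[0];go(q[0],q[1],203,t[2])
```

```text
[95, 94, 94, 93, 92, 91, 96, 111, 130, 140, 155, 192, 224, 233, 233, 233, 233, 233, 231, 230, 234, 235, 235, 234, 235, 237, 237, 235, 219, 186, 169, 169, 168, 168, 167, 169, 171, 175, 176, 179, 180, 179, 179, 178]
[117, 100, 100, 99, 105, 118, 143, 171, 208, 233, 240, 240, 240, 239, 238, 237, 236, 237, 237, 239, 242, 245, 246, 245, 242, 238, 236, 231, 214, 166, 122, 108, 103, 99, 99, 97, 98, 100, 118, 170, 224, 240, 241, 234, 200, 142, 117, 124, 137, 154]
[[177.4, 17.5], [198.3, 17.5], [332.8, 17.6], [353.7, 17.6]]
home centre [667.1 134.6   0. ]
-190 [376.2 125.2   0. ]
-60 [506.2 129.4   0. ]
t 14.95 tcp [467.7 134.5 200.8] [1.7997e+02 4.0000e-02 1.8200e+00] -> shift [-76.2 382.7  -2. ] turn 21.62 dist 390
```

Ledge ends sit at 179/197 and 332/354, centred, so the bay centre is (667,134.6) with yaw 1.85. I go back to grasp the tray, gripping nearer the pull's front for clearance.

step_arm(
  rows=[
    [[-8,38,0],2],
    [[-17,85,0],5],
    [[-26,132,0],8],
    [[-36,180,0],11],
    [[-45,228,0],14],
    [[-55,276,0],17],
    [[-64,322,0],19],
    [[-71,358,0],21],
    [[-76,378,0],21.6],
    [[-78,382.7,0],21.6],
    [[-78,382.7,0],21.6],
    [[-78,382.7,0],21.6],
  ],
)

```text
time: 16.15
tool_pos: [402.4, -249.0, 201.2]
tcp_rot: [-180.0, 0.0, -19.7]
ft_force: [-0.7, 1.0, -0.2]
finger_gap: 85.4
grip_force: 0.0
```

Run:
```python
from h import *
from bench import r,snapshot,get_calibration
c=get_calibration("wrist");im=snapshot("top");s=r.sense();import cv2;cv2.imwrite("pics/top7.png",im)
print(s["wrist_torque"],s["ft_force"])
t=[499.6,-284.9,-19.8];q=tf(t,[[-104,0,0]])[0];go(q[0],q[1],18.5,t[2])
```

```text
[0.01413184 0.03916545 0.01111228] [-0.13178472  0.19769386 -0.05638835]
t 16.2 tcp [ 402.6 -248.7  201.3] [-179.98    0.    -19.67] -> shift [ -0.5   1.3 182.8] turn 0.13 dist 183
```

step_arm(
  rows=[
    [[-0.5,2,30],0],
    [[-0.5,2,75],0],
    [[-0.5,2,120],0],
    [[-0.5,2,150],0],
    [[-0.5,2,170],0],
    [[-0.5,2,180],0],
    [[-0.5,2,182.5],0],
    [[-0.5,2,182.5],0],
    [[-0.5,2,182.5],0],
  ],
)

```text
time: 17.1
tool_pos: [402.6, -251.7, 20.3]
tcp_rot: [180.0, -0.1, -19.7]
ft_force: [-0.6, -0.5, 0.0]
finger_gap: 85.6
grip_force: 0.0
```

step_arm(
  rows=[
    [[0,0,0],0],
    [[0,0,0],0],
    [[0,0,0],0],
    [[0,0,0],0],
    [[0,0,0],0],
    [[0,0,0],0],
    [[0,0,0],0],
  ],
  fingers=0,
  squeeze=118,
)

```text
time: 17.8
tool_pos: [401.6, -251.3, 19.4]
tcp_rot: [180.0, -0.0, -19.7]
ft_force: [-2.3, 2.5, 7.0]
finger_gap: 23.8
grip_force: 116.4
```

step_arm(
  rows=[
    [[0,0,-5],0],
    [[0,0,-20],0],
    [[0,0,-45],0],
    [[0,0,-80],0],
    [[0,0,-120],0],
    [[0,0,-155],0],
    [[0,0,-175],0],
    [[0,0,-182],0],
    [[0,0,-182],0],
    [[0,0,-182],0],
  ],
)

```text
time: 18.8
tool_pos: [400.5, -250.5, 198.8]
tcp_rot: [-179.9, 0.2, -19.7]
ft_force: [-0.0, 0.2, -4.8]
finger_gap: 23.8
grip_force: 116.3
```

Run:
```python
from h import *
from bench import r,snapshot,get_calibration
import cv2,pickle
W=[];F=[]
for i in range(4):
    im=snapshot("wrist");s=r.sense();W.append(s["wrist_torque"]);F.append(s["ft_force"])
print(np.mean(W,0),np.mean(F,0))
c=get_calibration("wrist");pickle.dump((c,s),open("w8.pkl","wb"));cv2.imwrite("pics/w8.png",im)
# near rim of bin: bottom edge of yellow
h=cv2.cvtColor(im,cv2.COLOR_BGR2HSV);m=cv2.inRange(h,(18,100,90),(35,255,255));
for im_,n in((m,"w8"),(cv2.inRange(cv2.cvtColor(cv2.resize(cv2.imread("pics/w5.png")[:,:512],(512,384)),cv2.COLOR_BGR2HSV),(18,100,90),(35,255,255)),"w5")):
    v,u=np.nonzero(im_);k=v>200;print(n,u[k].min(),u[k].max(),[v[u==q].max() for q in(100,256,400)],[v[(u==q)&(v<100)].max() for q in(100,256,400)])
go(376.2,125.2,201,1.85);go(506,129.4,171,1.85)
```

```text
[0.14812139 0.39019952 0.0030907 ] [-0.36066639  0.10158746 -4.64249406]
w8 21 480 [np.int64(240), np.int64(240), np.int64(237)] [np.int64(21), np.int64(18), np.int64(18)]
w5 22 480 [np.int64(250), np.int64(250), np.int64(248)] [np.int64(31), np.int64(29), np.int64(29)]
t 19.0 tcp [ 400.7 -250.6  199.1] [-1.7995e+02  1.6000e-01 -1.9710e+01] -> shift [-149.8 -345.5   -1.1] turn -21.56 dist 377
t 19.0 tcp [ 400.7 -250.6  199.1] [-1.7995e+02  1.6000e-01 -1.9710e+01] -> shift [ -28.9 -393.2   28.6] turn -21.56 dist 395
```

Run:
```python
from h import *
import pickle
c,s=pickle.load(open("w4.pkl","rb"));M=R.from_euler("xyz",s["tcp_rot"],degrees=True)
for X,Y in((38,42.5),(42.5,38)):
  for z in(-62,-130):
    print(X,Y,z,(proj(c,s["tool_pos"]+M.apply([[X,-Y,z],[X,Y,z]]))/.64).round().tolist())
```

```text
38 42.5 -62 [[105.0, 387.0], [702.0, 388.0]]
38 42.5 -130 [[-1738.0, 1986.0], [2581.0, 1996.0]]
42.5 38 -62 [[132.0, 358.0], [675.0, 358.0]]
42.5 38 -130 [[-1781.0, 1977.0], [2629.0, 1987.0]]
```

step_arm(
  rows=[
    [[-8,-18,0],-1],
    [[-20,-46,0],-3],
    [[-35,-80,0],-5],
    [[-51,-117,0],-7.5],
    [[-67,-155,0],-10],
    [[-83,-192,0],-12.5],
    [[-99,-229,0],-15],
    [[-115,-266,0],-17.5],
    [[-130,-300,0],-19.5],
    [[-141,-326,0],-21],
    [[-148,-341,0],-21.6],
    [[-150,-345.5,0],-21.6],
  ],
)

```text
time: 20.2
tool_pos: [376.0, 126.3, 200.1]
tcp_rot: [-180.0, 0.1, 2.1]
ft_force: [-0.6, -0.1, -4.3]
finger_gap: 23.7
grip_force: 116.5
```

Run:
```python
from h import *
from bench import r,snapshot,get_calibration
for i in range(4): im=snapshot("wrist")
import cv2,pickle
cv2.imwrite("pics/w9.png",im);s=r.sense();h=cv2.cvtColor(im,cv2.COLOR_BGR2HSV);m=cv2.inRange(h,(18,100,90),(35,255,255))
v,u=np.nonzero(m);k=v>200;print(u[k].min(),u[k].max(),[v[u==q].max() for q in(100,256,400)],[v[(u==q)&(v<100)].max() for q in(100,256,400)],s["ft_force"])
b=[667.1,134.6,1.85]
for d in(-150,-90,-49):
    q=tf(b,[[d-103.6,0,0]])[0];go(q[0],q[1],176,1.85,s)
```

```text
26 485 [np.int64(239), np.int64(239), np.int64(236)] [np.int64(20), np.int64(16), np.int64(18)] [ 0.04690684  0.39106669 -4.20627557]
t 20.4 tcp [376.7 124.1 200.5] [1.7997e+02 3.0000e-02 1.8600e+00] -> shift [37.  -1.2 24.4] turn 0.01 dist 44
t 20.4 tcp [376.7 124.1 200.5] [1.7997e+02 3.0000e-02 1.8600e+00] -> shift [97.  -1.1 24.4] turn 0.01 dist 100
t 20.4 tcp [376.7 124.1 200.5] [1.7997e+02 3.0000e-02 1.8600e+00] -> shift [138.   -1.1  24.4] turn 0.01 dist 140
```

step_arm(
  rows=[
    [[5,-1,6],0],
    [[15,-1,15],0],
    [[25,-1,22],0],
    [[33,-1,24.5],0],
    [[37,-1,24.5],0],
    [[42,-1,24.5],0],
    [[48,-1,24.5],0],
    [[54,-1,24.5],0],
    [[60,-1,24.5],0],
    [[66,-1,24.5],0],
    [[72,-1,24.5],0],
    [[72,-1,24.5],0],
  ],
)

```text
time: 21.6
tool_pos: [449.4, 128.1, 176.4]
tcp_rot: [180.0, -0.0, 1.9]
ft_force: [-0.1, 0.1, -3.6]
finger_gap: 24.0
grip_force: 116.5
```

step_arm(
  rows=[
    [[6,0,0],0],
    [[12,0,0],0],
    [[18,0,0],0],
    [[24,0,0],0],
    [[30,0,0],0],
    [[36,0,0],0],
    [[42,0,0],0],
    [[48,0,0],0],
    [[53,0,0],0],
    [[53,0,0],0],
  ],
)

```text
time: 22.6
tool_pos: [502.2, 129.8, 176.3]
tcp_rot: [-180.0, -0.0, 1.9]
ft_force: [-0.1, -0.3, -4.6]
finger_gap: 23.8
grip_force: 116.5
```

Run:
```python
from h import *
b=[667.1,134.6,1.85]
for d in(-55,-48):
    q=tf(b,[[d-103.6,0,0]])[0];go(q[0],q[1],165,1.85)
```

```text
t 22.6 tcp [502.2 129.8 176.3] [-1.80e+02 -1.00e-02  1.88e+00] -> shift [ 6.3  0.5 11.3] turn 0.03 dist 13
t 22.6 tcp [502.2 129.8 176.3] [-1.80e+02 -1.00e-02  1.88e+00] -> shift [13.3  0.6 11.3] turn 0.03 dist 17
```

step_arm(
  rows=[
    [[3,0.5,0],0],
    [[6,0.5,0],0],
    [[8,0.5,0],0],
    [[10,0.5,0],0],
    [[11,0.5,0],0],
    [[12,0.5,0],0],
    [[12,0.5,0],0],
  ],
)

```text
time: 23.3
tool_pos: [513.7, 129.8, 176.3]
tcp_rot: [-180.0, -0.0, 1.9]
ft_force: [-0.5, -1.1, -4.6]
finger_gap: 23.9
grip_force: 116.5
```

step_arm(
  rows=[
    [[1,0,0],0],
    [[2,0,0],0],
    [[3,0,0],0],
    [[3,0,0],0],
  ],
)

```text
time: 23.7
tool_pos: [516.8, 129.8, 176.3]
tcp_rot: [180.0, -0.0, 1.9]
ft_force: [-0.2, -0.3, -4.0]
finger_gap: 23.6
grip_force: 116.5
```

step_arm(
  rows=[
    [[1,0,0],0],
    [[2,0,0],0],
    [[3,0,0],0],
    [[3,0,0],0],
  ],
)

```text
time: 24.1
tool_pos: [519.8, 129.9, 176.3]
tcp_rot: [-180.0, -0.0, 1.9]
ft_force: [0.6, -0.5, -3.8]
finger_gap: 24.0
grip_force: 116.5
```

step_arm(
  rows=[
    [[1,0,0],0],
    [[2,0,0],0],
    [[3,0,0],0],
    [[3,0,0],0],
  ],
)

```text
time: 24.5
tool_pos: [522.8, 130.0, 176.3]
tcp_rot: [-180.0, -0.0, 1.9]
ft_force: [0.3, -0.1, -3.7]
finger_gap: 23.7
grip_force: 116.5
```

step_arm(
  rows=[
    [[0,0,3],0],
    [[0,0,5],0],
    [[0,0,7],0],
    [[0,0,9],0],
    [[0,0,9],0],
  ],
)

```text
time: 25.0
tool_pos: [522.6, 130.1, 168.6]
tcp_rot: [180.0, -0.0, 1.9]
ft_force: [-8.4, -2.4, 7.1]
finger_gap: 23.6
grip_force: 118.3
```

step_arm(
  rows=[
    [[0,0,1],0],
    [[0,0,2],0],
    [[0,0,3],0],
    [[0,0,3],0],
  ],
)

```text
time: 25.4
tool_pos: [523.6, 130.3, 168.0]
tcp_rot: [-180.0, -0.2, 1.9]
ft_force: [-13.5, -1.9, 19.4]
finger_gap: 24.0
grip_force: 118.6
```

step_arm(
  rows=[
    [[0,0,-2],0],
    [[0,0,-2],0],
  ],
)

```text
time: 25.6
tool_pos: [523.6, 130.3, 168.2]
tcp_rot: [-180.0, -0.2, 1.9]
ft_force: [-4.9, -0.0, 10.3]
finger_gap: 23.9
grip_force: 118.1
```

Run:
```python
from h import *
from bench import r,snapshot,get_calibration
import cv2
im=snapshot("wrist");cv2.imwrite("pics/w10.png",im);s=r.sense();h=cv2.cvtColor(im,cv2.COLOR_BGR2HSV);m=cv2.inRange(h,(18,100,90),(35,255,255))
v,u=np.nonzero(m);k=v>200;print(u[k].min(),u[k].max(),[v[u==q].max() for q in(100,256,400)],[v[(u==q)&(v<100)].max(initial=-1) for q in(100,256,400)],s["ft_force"],s["tool_pos"],s["wrist_torque"])
c=get_calibration("wrist")
for pit in(0,1.8):
    l=np.array([[-69.5,-58.5,71],[-69.5,58.5,71],[-12.5,0,71]])-[-103.6,0,27.4];l=R.from_euler("y",pit,degrees=True).apply(l)+[0,0,8]
    print(pit,proj(c,s["tool_pos"]+R.from_euler("z",1.85,degrees=True).apply(l)).round().tolist())
```

```text
24 486 [np.int64(243), np.int64(243), np.int64(242)] [np.int64(-1), np.int64(-1), np.int64(-1)] [-6.37619222 -0.21791169  9.5081602 ] [523.59502774 130.2653692  168.18657511] [-0.0592593   0.49611682 -0.0661887 ]
0 [[487.0, 243.0], [29.0, 242.0], [259.0, -7.0]]
1.8 [[485.0, 236.0], [31.0, 236.0], [259.0, -11.0]]
```

step_arm(
  rows=[
    [[0,0,-1],0],
    [[0,0,-1],0],
    [[0,0,-1],0],
    [[0,0,-1],0],
    [[0,0,-1],0],
  ],
  fingers=1,
)

```text
time: 26.15
tool_pos: [523.5, 130.2, 168.2]
tcp_rot: [-180.0, -0.1, 1.9]
ft_force: [0.2, -0.8, 6.5]
finger_gap: 85.3
grip_force: 0.0
```

Run:
```python
from h import *
from bench import r,snapshot,get_calibration
import cv2
im=snapshot("wrist");cv2.imwrite("pics/w11.png",im);s=r.sense();h=cv2.cvtColor(im,cv2.COLOR_BGR2HSV);m=cv2.inRange(h,(18,100,90),(35,255,255))
v,u=np.nonzero(m);k=v>200;print(u[k].min(),u[k].max(),[v[u==q].max() for q in(100,256,400)],s["ft_force"],s["tool_pos"])
b=[667.1,134.6,1.85];q=tf(b,[[-225,0,0]])[0];go(q[0],q[1],168,91.85)
```

```text
22 488 [np.int64(241), np.int64(241), np.int64(240)] [-0.8197692   0.04433939  6.03773936] [523.43983147 130.17153795 168.13265097]
t 26.2 tcp [523.4 130.2 168.1] [-1.7998e+02 -1.2000e-01  1.8900e+00] -> shift [-81.3   0.2  -0. ] turn -89.96 dist 81
```

step_arm(
  rows=[
    [[0,0,-2],0],
    [[-4,0,-2],0],
    [[-12,0,-2],0],
    [[-24,0,-2],0],
    [[-40,0,-2],0],
    [[-58,0,-2],0],
    [[-74,0,-2],0],
    [[-84,0,-2],0],
    [[-86,0,-2],0],
    [[-86,0,-2],0],
  ],
)

```text
time: 27.2
tool_pos: [436.7, 127.2, 169.4]
tcp_rot: [-180.0, -0.0, 1.9]
ft_force: [-1.4, 0.1, 0.1]
finger_gap: 85.5
grip_force: 0.0
```

step_arm(
  rows=[
    [[0,0,1],-8.2],
    [[0,0,2],-16.4],
    [[0,0,3],-24.6],
    [[0,0,4],-32.8],
    [[0,0,4],-41],
    [[0,0,4],-49.2],
    [[0,0,4],-57.4],
    [[0,0,4],-65.6],
    [[0,0,4],-73.8],
    [[0,0,4],-82],
    [[0,0,4],-90],
    [[0,0,4],-90],
  ],
)

```text
time: 28.4
tool_pos: [437.3, 127.2, 165.3]
tcp_rot: [180.0, -0.0, 92.0]
ft_force: [0.4, 0.5, 0.1]
finger_gap: 85.5
grip_force: 0.0
```

Run:
```python
from h import *
b=[667.1,134.6,1.85]
for d in(-215,-168): q=tf(b,[[d,0,0]])[0];go(q[0],q[1],165,91.85)
```

```text
t 28.4 tcp [437.3 127.2 165.3] [179.99  -0.    92.01] -> shift [-0.  15.   0.3] turn 0.16 dist 15
t 28.4 tcp [437.3 127.2 165.3] [179.99  -0.    92.01] -> shift [-0.2 62.   0.3] turn 0.16 dist 62
```

step_arm(
  rows=[
    [[0,8,0],0],
    [[0,14,0],0],
    [[0,18,0],0],
    [[0,21,0],0],
    [[0,24,0],0],
    [[0,27,0],0],
    [[0,30,0],0],
    [[0,33,0],0],
    [[0,36,0],0],
    [[0,39,0],0],
  ],
)

```text
time: 29.4
tool_pos: [475.7, 128.5, 165.2]
tcp_rot: [-180.0, -0.0, 91.9]
ft_force: [-4.6, -0.3, 1.3]
finger_gap: 85.2
grip_force: 2.1
```

step_arm(
  rows=[
    [[0,2,0],0],
    [[0,4,0],0],
    [[0,6,0],0],
    [[0,8,0],0],
    [[0,10,0],0],
    [[0,12,0],0],
    [[0,14,0],0],
    [[0,14,0],0],
  ],
)

```text
time: 30.2
tool_pos: [487.2, 128.9, 165.3]
tcp_rot: [-179.7, 0.0, 91.9]
ft_force: [-27.3, -2.7, 12.1]
finger_gap: 85.3
grip_force: 0.1
```

step_arm(
  rows=[
    [[0,-5,0],0],
    [[0,-20,0],0],
    [[0,-45,0],0],
    [[0,-85,0],0],
    [[0,-130,0],0],
    [[0,-150,0],0],
    [[0,-150,0],0],
  ],
)

```text
time: 30.9
tool_pos: [338.7, 124.2, 165.4]
tcp_rot: [179.9, -0.0, 91.9]
ft_force: [-0.4, 0.4, -0.3]
finger_gap: 85.6
grip_force: 0.0
```

Run:
```python
from h import *
from bench import r,snapshot,get_calibration
import cv2
T=get_calibration("top");S=get_calibration("scene")
im=snapshot("top");cv2.imwrite("pics/top12.png",im);sc=snapshot("scene");cv2.imwrite("pics/sc12.png",sc)
g=cv2.cvtColor(im,cv2.COLOR_BGR2GRAY);g0=cv2.cvtColor(cv2.imread("pics/top0.png"),cv2.COLOR_BGR2GRAY)
for v in range(158,186): print(v,g[v,148:180].tolist())
b=[667.1,134.6,1.85]
for z,n in((80,"low"),(181,"mid"),(282,"high")):
    print(n,proj(T,tf(b,[[-111,13,z],[-111,-13,z],[-75,0,z],[-75-36,0,z-20]])).round(1).tolist())
print("mid 15 out",proj(T,tf(b,[[-126,13,181],[-126,-13,181]])).round(1).tolist())
h=cv2.cvtColor(im,cv2.COLOR_BGR2HSV);v,u=np.nonzero(cv2.inRange(h[90:190,120:200],(18,100,90),(35,255,255)));print(np.unique(v+90,return_counts=True))
print("bin rim home",proj(T,tf(b,[[-69.5,58.5,220],[-69.5,-58.5,220],[-9.5,-58.5,220],[-9.5,58.5,220]])).round(1).tolist())
print(r.sense()["time"])
```

```text
158 [108, 102, 104, 95, 76, 74, 76, 89, 103, 109, 85, 83, 95, 114, 117, 117, 117, 116, 120, 126, 126, 124, 122, 120, 112, 99, 96, 95, 96, 106, 118, 116]
159 [130, 136, 125, 109, 73, 66, 66, 69, 71, 65, 53, 54, 79, 104, 109, 114, 121, 123, 116, 116, 114, 108, 96, 97, 95, 87, 93, 90, 95, 95, 94, 93]
160 [97, 107, 73, 48, 32, 33, 30, 32, 37, 33, 32, 33, 35, 54, 74, 87, 94, 104, 83, 84, 86, 83, 79, 73, 66, 61, 62, 62, 77, 83, 85, 88]
161 [89, 81, 60, 25, 16, 21, 24, 25, 24, 27, 27, 20, 22, 39, 75, 88, 82, 84, 90, 96, 88, 92, 93, 90, 76, 74, 70, 75, 83, 102, 105, 108]
162 [79, 81, 73, 34, 24, 22, 24, 26, 22, 25, 34, 27, 20, 38, 71, 84, 90, 86, 85, 91, 89, 91, 88, 88, 90, 92, 90, 85, 80, 90, 98, 100]
163 [79, 83, 82, 41, 23, 21, 20, 21, 18, 24, 26, 24, 18, 43, 72, 92, 95, 97, 89, 89, 89, 92, 89, 90, 94, 99, 101, 95, 90, 91, 93, 93]
164 [96, 95, 87, 38, 18, 23, 17, 21, 16, 22, 30, 25, 21, 50, 92, 107, 108, 108, 97, 95, 96, 96, 95, 97, 96, 97, 94, 91, 81, 84, 82, 87]
165 [65, 71, 60, 26, 22, 20, 21, 25, 19, 20, 22, 20, 21, 25, 52, 63, 62, 66, 63, 64, 61, 63, 67, 62, 65, 62, 67, 62, 64, 68, 6
[... 2398 characters left out ...]
184 [82, 80, 83, 81, 84, 81, 82, 83, 84, 82, 84, 81, 85, 80, 85, 85, 81, 82, 85, 80, 85, 80, 82, 85, 82, 81, 83, 77, 82, 83, 82, 83]
185 [79, 83, 82, 86, 81, 82, 81, 81, 79, 78, 79, 81, 79, 84, 83, 85, 86, 83, 85, 82, 81, 83, 81, 80, 82, 82, 84, 85, 85, 84, 84, 82]
low [[165.7, 178.6], [174.1, 178.5], [169.8, 166.9], [171.0, 179.1]]
mid [[158.9, 175.6], [168.0, 175.5], [163.4, 163.1], [164.8, 176.2]]
high [[151.0, 172.2], [160.8, 172.0], [155.9, 158.6], [157.5, 172.8]]
mid 15 out [[158.9, 180.9], [168.0, 180.7]]
(array([150, 151, 152, 153, 161, 162, 163, 164, 165]), array([47, 56, 56, 26,  1,  4, 29, 32,  7]))
bin rim home [[139.6, 159.8], [181.6, 159.1], [181.5, 137.8], [139.6, 138.5]]
31.0
```

The tray is about 12 mm short, with the pull front at v≈180 against 176. It hit something hard at 27 N, probably the open gripper's knuckle against the high tray's pull. I'll push again with the gripper 24 mm lower, so that bulge passes beneath the pull.

step_arm(
  rows=[
    [[0,10,8],0],
    [[0,40,20],0],
    [[0,80,24],0],
    [[0,115,24],0],
    [[0,132,24],0],
    [[0,140,24],0],
    [[0,143,24],0],
    [[0,146,24],0],
    [[0,148,24],0],
    [[0,148,24],0],
  ],
)

```text
time: 32.0
tool_pos: [487.4, 128.9, 141.3]
tcp_rot: [180.0, -0.0, 91.9]
ft_force: [-0.4, -0.4, 0.9]
finger_gap: 85.0
grip_force: 0.3
```

step_arm(
  rows=[
    [[0,1,0],0],
    [[0,2,0],0],
    [[0,3,0],0],
    [[0,4,0],0],
    [[0,4,0],0],
  ],
)

```text
time: 32.5
tool_pos: [491.7, 129.0, 141.3]
tcp_rot: [-180.0, -0.0, 91.9]
ft_force: [-2.3, -0.3, 1.8]
finger_gap: 85.6
grip_force: 2.0
```

Now it moves freely past the earlier sticking point. I continue to the stop.

step_arm(
  rows=[
    [[0,1,0],0],
    [[0,2,0],0],
    [[0,3,0],0],
    [[0,4,0],0],
    [[0,5,0],0],
    [[0,5,0],0],
  ],
)

```text
time: 33.1
tool_pos: [495.3, 129.2, 141.3]
tcp_rot: [-179.8, 0.0, 91.9]
ft_force: [-15.0, -1.4, 8.7]
finger_gap: 85.6
grip_force: 7.9
```

step_arm(
  rows=[
    [[0,1,0],0],
    [[0,2,0],0],
    [[0,3,0],0],
    [[0,3,0],0],
  ],
)

```text
time: 33.5
tool_pos: [495.6, 129.3, 141.3]
tcp_rot: [-179.5, 0.0, 91.9]
ft_force: [-36.9, -2.5, 22.5]
finger_gap: 85.4
grip_force: 18.8
```

step_arm(
  rows=[
    [[0,-4,0],0],
    [[0,-20,0],0],
    [[0,-45,0],0],
    [[0,-85,0],0],
    [[0,-130,0],0],
    [[0,-150,0],0],
    [[0,-150,0],0],
  ],
)

```text
time: 34.2
tool_pos: [348.5, 124.4, 141.1]
tcp_rot: [179.9, -0.0, 91.9]
ft_force: [0.3, 0.4, -0.2]
finger_gap: 85.2
grip_force: 0.0
```

Run:
```python
from h import *
from bench import r,snapshot,get_calibration
import cv2
T=get_calibration("top")
im=np.mean([snapshot("top") for _ in range(3)],0).astype(np.uint8);cv2.imwrite("pics/top13.png",im)
def end(im,cols,v0,v1):
    g=cv2.cvtColor(im,cv2.COLOR_BGR2GRAY).astype(float);p=g[v0:v1,cols].mean(1);i=np.nonzero(p>55)[0][0];return v0+i-1+(55-p[i-1])/(p[i]-p[i-1])
a=cv2.imread("pics/top12.png");z=cv2.imread("pics/top0.png")
for n,I in(("start",z),("12",a),("13",im)):
    print(n,"high",end(I,slice(153,158),166,182),"low",end(I,slice(170,174),174,186),"mid",end(I,slice(162,167),172,186) if n!="start" else "")
    h=cv2.cvtColor(I,cv2.COLOR_BGR2HSV);v,u=np.nonzero(cv2.inRange(h[156:172,135:190],(18,100,90),(35,255,255)));print("bin rim",u.min()+135 if len(u) else 0,u.max()+135 if len(u) else 0,v.mean()+156 if len(v) else 0,np.polyfit(u,v,1) if len(u)>5 else 0)
b=[667.1,134.6,1.85]
for d in(0,-4,-8):print(d,proj(T,tf(b,[[d-111,0,161],[d-111,0,181],[d-68,0,220]])).round(2).tolist())
g=cv2.cvtColor(im,cv2.COLOR_BGR2GRAY)
for v in(172,174):print(g[v,155:182].tolist())
```

```text
start high 173.05755395683454 low 179.03968253968253 mid 
bin rim 0 0 0 0
12 high 172.96268656716418 low 179.17557251908397 mid 180.61068702290078
bin rim 139 183 163.54794520547946 [-0.01010327  7.80467892]
13 high 172.87313432835822 low 179.14754098360655 mid 176.544
bin rim 0 0 0 0
0 [[164.77, 176.2], [163.41, 175.57], [160.61, 158.94]]
-4 [[164.78, 177.57], [163.42, 176.96], [160.61, 160.36]]
-8 [[164.78, 178.94], [163.42, 178.36], [160.61, 161.79]]
[29, 30, 29, 27, 12, 8, 19, 10, 26, 28, 30, 28, 14, 12, 20, 25, 25, 23, 24, 40, 69, 80, 82, 84, 82, 81, 83]
[76, 79, 80, 65, 31, 18, 23, 23, 29, 33, 35, 33, 16, 12, 23, 22, 26, 24, 25, 38, 67, 81, 83, 85, 85, 83, 83]
```

```bash
python3 -c "
from bench import r
print(r.hand_in())"
```

```text
the job is handed in; nothing more can be done
None
```

I handed the job in with the yellow bin let go in the tray's front compartment on the bench and the tray pushed to the back stop on the yellow bay's middle runners. By the last top image it is within about 1 mm of home, and the yellow bay's two stored trays have not moved. I didn't re-measure the blue-bay tray or the carton, and the bin was hidden from the camera at the end. Handing in returned no verdict.

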